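Set a carton guide roller to its gauge

ROBOT

A 6-joint arm with a two-finger parallel gripper is mounted at the origin on a cart in front of the work surface, level with it; the furniture and walls round the work are solid. World frame = base frame: x ahead of the robot, y to its left, z up, the work surface at z = 0. Lengths are in mm, angles in rad, forces in N, time in s.
With the tool pointing down it reaches from about 400 to 925 mm from the base axis. Payload 12.5 kg.
Tool frame: the origin (TCP) lies between the finger pads; the fingertips stand 25 mm ahead of it and the grasp point (between the pads) lies 6 mm ahead of it; z points along the fingers, y is the line along which they close (so a half turn about z gives the same grasp; the last joint's range is limited). The gripper opens to 95 mm and grips with 3 to 60 N. Pads are 20 mm wide; open, the fingers measure 119 mm over their backs; the gripper's body (75 mm by 180 mm) begins 59 mm behind the grasp point.
Start: joints at [-1.24, 0.491, 1.559, -0, 1.092, -0.106], TCP at [264.425, -566.325, 239.661] pointing down, gripper open.
Joint ranges: [-3.1, 3.1], [-0.84, 2.19], [0.05, 2.79], [-1.13, 4.28], [0.06, 2.93], [-2.69, 2.69]. Speed limits (rad/s): [2.22, 2.22, 2.79, 3.14, 3.14, 3.14].

INTERFACE

Orientations are given as [roll, pitch, yaw] about the fixed x, y, z axes, in that order (R = Rz(yaw) Ry(pitch) Rx(roll)).
In Python, from cell import state, read_camera, job_done, cut_out gives the robot as it stands. The module is installed in compiled form; this text tells all that it offers.
- The arm moves only by the tool jog_arm, never from a script. Its argument "motion" is a list of rows, each a list of 2 entries, a list of its own where there are three numbers: the shift along the tool's x, y, z in mm, then the turn about the tool's z in rad. A call has 1 to 5 rows; each row is the pose to reach, as a shift and turn from the pose commanded when the call began, along the tool's axes at that moment; what a row does not reach only later rows make up. A row lasts 1/10 s, in which the tool goes at most 50 mm and 8.59 degrees, less where a joint would pass 70% of its speed; a pose out of reach is approached as far as the arm can. A call with a gripper value outside its range is refused whole. "grip" is the closure, from 0 (fully open) to 1 (shut), set as the call begins (left out, the last holds). The fingers move at their own pace and stop on an object; the grip force is fixed at half the most. Time passes only in rows, so rows that repeat a pose let the fingers close. It gives the time, the measured TCP pose, the force, the opening and the grip force at its end, in the units of the state.
- state(): the state, without advancing time (a new reading comes with each control period).
- read_camera(name): name is "scene" or "side" or "wrist"; returns a dict with "img" (420x560x3 uint8, blue, green, red), "vertical_fov" (degrees; the focal length in pixels is half the picture's height over the tangent of half this angle, whatever the lens; pixels are square), "cx", "cy" (the principal point, pixels), "extrinsics" (4x4, takes a point from camera to world coordinates). Camera axes: x right, y up, looking along -z (the intrinsics and any distortion apply to the point x, -y, -z); pixel columns grow to the right and rows downward; lengths in mm; the calibration is good to about 2 mm. A picture is of the moment at which its call begins. There is no depth.
- job_done(): hands the job in; it is judged then, once.
Trained networks look in a picture, given as the dict that the camera call returned (one of the last four; its "shot" number tells which), for a name from the list of things; names that differ only in an ending like _2 or _b are one class to them, and where a whole thing is asked for, a point or a joint stands for the part that bears it (a point fixed in the world has none). Each returns a list of dicts, best first, with "p" (0 to 1); they miss things now and then, are a little off and sometimes report something else, mostly with a low value. They report only what shows in the picture. A call takes as long as a camera call.
- cut_out(name, picture): "region" (420x560 bool, what is visible of it) and "box" ([left, top, right, bottom] in pixels, round what is visible of it).
The state is a dict: "t": time; "joints": joint angles; "qvel": joint speeds; "tau": joint torques, N m; "eef_pos": TCP position; "tcp_rot": TCP orientation; "ft_force": force on the tool from outside, world axes, zero at the start; "moment": the same for the moment, N m; "opening": opening from 0.0 (shut) to 1.0 (fully open); "grip_force": force on a finger pad.
Only numpy, scipy, OpenCV 4.12 (cv2) and the standard library are available. Lean on these libraries where they do the work, as an engineer would, in place of code of your own. Each camera call takes 0.05 s, during which the arm holds its last target. There are 200 camera calls.

TASK

Set the sloping carton guide: stand the aluminium setting gauge on its deck, flat against the fence, rib end towards the robot and plain end past the guide roller, then turn the eccentric bolt's tee handle clockwise until the roller just touches the gauge without wedging it. Check the setting by sliding the gauge along the fence towards the robot until it is clear of the roller. Then lay the gauge back on the bench, rib up, leaving the roller as set and the fence, cartons and stapler where they are.

Things in the scene. Friction and masses are not known exactly. Their poses are not given: they have to be found in the camera images.
- guide: Carton guide: fixed grey steel stand, 156 mm (its x) by 240 (its y), 90 high at the back. Its flat aluminium deck faces the robot's right and rises 25 degrees towards the guide's +x (about the robot's left); low edge 22 mm above the bench. Origin: centre of the underside, on the bench; y along the channel, towards the robot; z up. Yaw 90 degrees, give or take 15.
- fence: Steel angle along the deck's low edge, 240 mm long, 20 high, upright 8 thick; clamped (place varies by 2.5 mm either way), not to be shifted. Origin: on its inner face, at deck level, half way along. x: up the slope, across the channel, to the roller; y: along the fence towards the robot; z: square to the deck, 25 degrees from vertical. The deck runs from y -120 to +120 mm.
- eccentric (a joint): Angle of the eccentric bolt, rad. Axis square to the deck, at fence x about 73, y -50 mm. 0: roller farthest from the fence. Grows as turned clockwise (seen facing the deck), to 3.1; the roller's centre is 12 cos(angle) mm up the slope (+x) and 12 sin(angle) mm to -y of the axis. Friction 0.15 N m; stays where left. Starts at 0.30-0.55; meets the gauge at 1.35-1.80.
- tee (a point): Centre of the tee handle, on the bolt's axis, 61 mm above the deck: a steel bar 54 long, 14 thick, 26 high (48 to 74 mm above the deck) that turns with the bolt. z: square to the deck; y: along the bar; x: across it. At angle 0 the bar is parallel to the fence, x up the slope. Below it a 20 mm collar and, 31 to 36 mm above the deck, the roller's 42 mm disc.
- roller_center (a point): Centre of the black guide roller, 50 mm in diameter, 3 to 30 mm above the deck, spinning freely on the bolt's eccentric journal; the point is 16 mm above the deck. Its x in the fence's frame less 25 mm is the gap. It touches the 48 mm gauge lying against the fence when that x is 73 mm.
- gauge: Aluminium bar 48 mm wide (x), 140 long (y), 24 high, 0.24 kg, with a grip rib 14 thick (x), 50 long (y), 24 to 64 mm above the underside, centred 45 mm towards +y, the end near the robot. Origin: centre of underside. Starts on the bench left of the guide. In the channel: underside on the deck, origin 24 mm from the fence, fence y about -15 mm. Once turned, the tee overhangs it: slide it out to +y.
- carton_a: One of two small closed blue cartons, 46 x 65 x 32 mm, on the bench behind the gauge: leave alone. Origin: centre of its underside.
- carton_b: The other small blue carton, 46 x 65 x 32 mm, left of the first: leave alone. Origin: centre of its underside.
- stapler: Red and black desk stapler, 36 x 150 x 49 mm, on the bench left of the cartons: leave alone. Origin: centre of its underside.

How it is judged:
By the outcome, as a careful person would: the job done as asked, in the order asked, and still so for the second after the job is handed in, with the robot touching nothing.
It also fails if it takes over 72 s, if anything falls off the work surface, if the arm or the gripper's body presses on something with over 40 N, if the wrist force passes 120 N, or if a joint passes its speed limit or range.

## Working session

There is one attempt and no reset: what is moved stays moved. The work goes in short steps, Python scripts to look and compute and a tool call to move; the robot and the scene stay as the last step left them, time stands still between calls to the robot, and variables do not carry over. Pictures are saved under pics/ and viewed, at most 10 in all, crops included, and the job is handed in when it is done.

Besides the shell and the picture viewer there is one more tool, called as name(argument=value, ...), one argument or row to a line, values as JSON. jog_arm: Moves the arm, as the interface text tells. Its arguments: {"type":"object","properties":{"motion":{"type":"array"},"grip":{"type":"number"}},"required":["motion"]}

```bash
mkdir -p pics
cat > h.py <<'E'
import numpy as np,cv2
from cell import state,read_camera,job_done,cut_out
def save(c,n): cv2.imwrite('pics/'+n+'.png',c['img'])
def cam(c):
    f=210/np.tan(np.radians(c['vertical_fov'])/2); return f,c['cx'],c['cy'],np.array(c['extrinsics'])
def proj(c,P):
    f,cx,cy,E=cam(c); P=np.atleast_2d(P); q=(P-E[:3,3])@E[:3,:3]
    return np.c_[cx+f*q[:,0]/-q[:,2], cy-f*q[:,1]/-q[:,2]]
def ray(c,u,v):
    f,cx,cy,E=cam(c); d=E[:3,:3]@np.array([(u-cx)/f,-(v-cy)/f,-1]); return E[:3,3],d
def onz(c,u,v,z):
    o,d=ray(c,u,v); return o+d*(z-o[2])/d[2]
E
python3 - <<'E'
from h import *
cs={n:read_camera(n) for n in('scene','side','wrist')}
for n,c in cs.items():
    f,cx,cy,E=cam(c); print(n,[k for k in c if k!='img'],f,cx,cy); print(E.round(3))
ims=[cs[n]['img'] for n in('scene','side')]
for n in('scene','side'): save(cs[n],n)
for n in('scene','side'):
  for k in('gauge','guide','fence','tee','roller_center'):
    r=cut_out(k,cs[n]); print(n,k,[(x['p'],x['box']) for x in r][:2])
print(state())
E
```

```text
scene ['vertical_fov', 'cx', 'cy', 'extrinsics', 'shot'] 420.75695272196975 276.49376379977133 205.31139965411975
[[-9.09000e-01  2.03000e-01 -3.65000e-01  2.52598e+02]
 [-4.17000e-01 -4.23000e-01  8.04000e-01  8.45714e+02]
 [ 9.00000e-03  8.83000e-01  4.69000e-01  5.00071e+02]
 [ 0.00000e+00  0.00000e+00  0.00000e+00  1.00000e+00]]
side ['vertical_fov', 'cx', 'cy', 'extrinsics', 'shot'] 484.97966759648614 276.6424698688128 215.70558917863755
[[-9.990000e-01 -7.000000e-03  4.100000e-02  5.978230e+02]
 [ 3.700000e-02 -5.970000e-01  8.010000e-01  1.192368e+03]
 [ 1.900000e-02  8.020000e-01  5.970000e-01  8.967230e+02]
 [ 0.000000e+00  0.000000e+00  0.000000e+00  1.000000e+00]]
wrist ['vertical_fov', 'cx', 'cy', 'extrinsics', 'shot'] 354.6008235683525 273.5264538492958 206.63335022576254
[[ 4.24000e-01  8.67000e-01  2.64000e-01  3.39140e+02]
 [-9.06000e-01  4.06000e-01  1.21000e-01 -5.30362e+02]
 [-2.00000e-03 -2.90000e-01  9.57000e-01  3.84271e+02]
 [ 0.00000e+00  0.00000e+00  0.00000e+00  1.00000e+00]]
scene gauge [(0.66, [245.6, 243.4, 318.6, 284.9])]
scene guide [(0.81, [270.5, 141.
[... 461 characters left out ...]
349.3])]
{'t': 0.65, 'joints': array([-1.23959116e+00,  4.90862274e-01,  1.55887991e+00, -6.56051193e-06,
        1.09167547e+00, -1.05592483e-01]), 'qvel': array([ 1.36973428e-03, -5.06480868e-05,  2.02943051e-03,  7.24303677e-04,
       -4.12771012e-04, -1.61032330e-03]), 'tau': array([-1.51681255e-03, -6.12279510e+01, -2.58386439e+01,  6.92649744e-02,
        4.44267411e-02, -1.82508029e-05]), 'eef_pos': array([ 264.43294848, -566.33585258,  239.69132066]), 'tcp_rot': array([3.14141924e+00, 2.42344898e-05, 4.36800674e-01]), 'ft_force': array([-0.07845851, -0.03105059,  0.14243192]), 'moment': array([-0.02523035,  0.06330789,  0.01467356]), 'grip_force': 0.0, 'opening': 0.9990853681807256}
```

```bash
ls -la . pics
```

```text
.:
total 16
drwxr-xr-x  3 agent agent 4096 Dec  1 16:46 .
drwxr-xr-x 23 root  root  4096 Dec  1 16:46 ..
-rw-r--r--  1 agent agent  546 Dec  1 16:46 h.py
drwxr-xr-x  2 agent agent 4096 Dec  1 16:46 pics

pics:
total 660
drwxr-xr-x 2 agent agent   4096 Dec  1 16:46 .
drwxr-xr-x 3 agent agent   4096 Dec  1 16:46 ..
-rw-r--r-- 1 agent agent 354063 Dec  1 16:46 scene.png
-rw-r--r-- 1 agent agent 310248 Dec  1 16:46 side.png
```

View pics/scene.png

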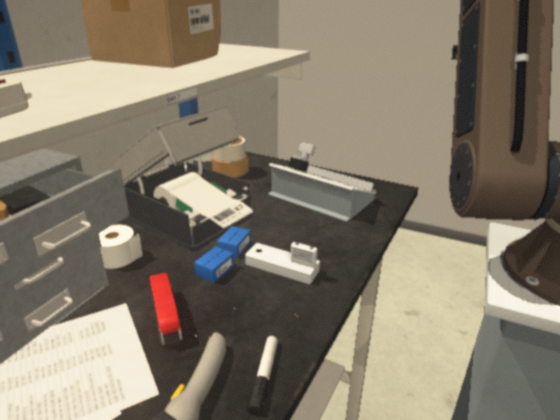

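View pics/side.png

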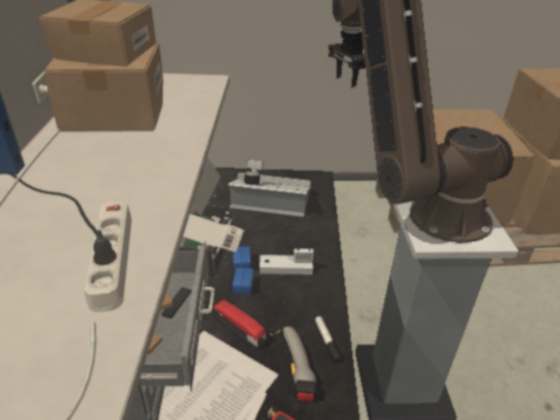

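```bash
python3 - <<'E'
from h import *
cs={n:read_camera(n) for n in('scene','side','wrist')}
s=cs['scene'];d=cs['side']
print('gauge side cam', [onz(d,u,v,0).round(0) for u,v in((260,269),(314,274))])
print('rib top side',[onz(d,u,v,64).round(0) for u,v in((295,249),(314,249))])
print('gauge scene',[onz(s,u,v,0).round(0) for u,v in((246,264),(314,281))], [onz(s,u,v,64).round(0) for u,v in((292,244),(318,250))])
print('guide base side',[onz(d,u,v,0).round(0) for u,v in((230,206),(308,214))],'top',[onz(d,u,v,90).round(0) for u,v in((230,180),(309,188))])
print('guide base scene',[onz(s,u,v,0).round(0) for u,v in((271,198),(355,216))],'top',[onz(s,u,v,90).round(0) for u,v in((271,168),(364,190))])
E
cat >> h.py <<'E'
def tshift(P):
    st=state(); from scipy.spatial.transform import Rotation as R
    return R.from_euler('xyz',st['tcp_rot']).as_matrix().T@(np.array(P)-st['eef_pos'])
E
python3 - <<'E'
import sys; sys.path.insert(0,'.')
from h import *
E=cam(read_camera('wrist'))[3]
print(tshift(E[:3,3]), tshift([640,-180,340]))
E
```

```text
gauge side cam [array([591., 229.,  -0.]), array([447., 251.,   0.])]
rib top side [array([498., 222.,  64.]), array([448., 223.,  64.])]
gauge scene [array([592., 242.,  -0.]), array([450., 235.,   0.])] [array([501., 226.,  64.]), array([450., 224.,  64.])]
guide base side [array([683., -64.,   0.]), array([439., -19.,   0.])] top [array([680., -76.,  90.]), array([440., -29.,  90.])]
guide base scene [array([672., -44.,   0.]), array([447., -45.,   0.])] top [array([667., -33.,  90.]), array([426., -10.,  90.])]
[  82.90795427   -0.91801259 -145.15034452] [ 503.74677052 -191.15009571 -100.37024067]
```

```bash
cat >> h.py <<'E'
def go(x,y,z,yaw=None):
    st=state(); w=st['tcp_rot'][2]; s=tshift([x,y,z]); t=0 if yaw is None else -(yaw-w)
    print('jog',s.round(1),round(t,3),'t',st['t'],'pos',st['eef_pos'].round(1),'rot',st['tcp_rot'].round(3))
E
python3 -c "
from h import *
go(560,-100,250,1.571)"
```

```text
jog [ 465.1 -297.5  -10.4] -1.134 t 0.85 pos [ 264.4 -566.3  239.7] rot [3.141 0.    0.437]
```

jog_arm(
  motion=[
    [[465,-297,-10],-1.134],
    [[465,-297,-10],-1.134],
    [[465,-297,-10],-1.134],
    [[465,-297,-10],-1.134],
    [[465,-297,-10],-1.134],
  ],
)

```text
t: 1.35
eef_pos: [399.1, -353.6, 244.4]
tcp_rot: [3.141, 0.0, 1.193]
ft_force: [0.4, -0.8, 1.3]
opening: 1.002
grip_force: 0.0
```

```bash
python3 -c "
from h import *
go(560,-100,250,1.571)"
```

```text
jog [295.1  55.9  -5.6] -0.378 t 1.35 pos [ 399.1 -353.6  244.4] rot [3.141 0.    1.193]
```

jog_arm(
  motion=[
    [[295,56,-5],-0.378],
    [[295,56,-5],-0.378],
    [[295,56,-5],-0.378],
    [[295,56,-5],-0.378],
    [[295,56,-5],-0.378],
  ],
)

```text
t: 1.85
eef_pos: [534.5, -143.2, 248.6]
tcp_rot: [3.141, 0.0, 1.565]
ft_force: [0.6, -0.3, 0.3]
opening: 1.001
grip_force: 0.0
```

jog_arm(
  motion=[
    [[52,0,0],0.0],
    [[52,0,0],0.0],
    [[52,0,0],0.0],
  ],
)

```text
t: 2.15
eef_pos: [534.0, -92.0, 248.5]
tcp_rot: [3.141, 0.0, 1.567]
ft_force: [-0.7, -0.5, 0.2]
opening: 0.999
grip_force: 0.0
```

```bash
python3 -c "
from h import *
go(560,-100,250,1.571)
c=read_camera('wrist'); save(c,'w1')
import pickle; pickle.dump(c,open('w1.pkl','wb'))
for k in('guide','fence','tee','roller_center'):
    print(k,[(x['p'],x['box']) for x in cut_out(k,c)][:2])
P=[[560+dx,-120,0] for dx in(-120,0,120)]
print(proj(c,P))
"
```

```text
jog [-7.9 26.  -1.5] -0.004 t 2.15 pos [534.  -92.  248.5] rot [3.141 0.    1.567]
guide [(0.91, [164.9, 97.5, 449.6, 270.7])]
fence [(0.63, [172.5, 207.7, 396.4, 267.9])]
tee [(0.73, [332.4, 160.3, 400.4, 253.4])]
roller_center [(0.84, [334.0, 164.5, 399.0, 256.2])]
[[191.91294309 200.34482486]
 [295.94738105 200.0359508 ]
 [399.98779253 199.72705901]]
```

View pics/w1.png

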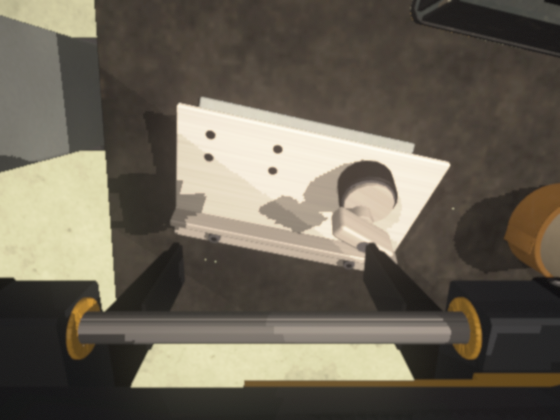

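```bash
python3 -c "
from h import *
import pickle; c=pickle.load(open('w1.pkl','rb'))
i=c['img'][90:280,160:460]; cv2.imwrite('pics/w1c.png',cv2.resize(i,None,fx=2.6,fy=2.6,interpolation=cv2.INTER_CUBIC))
"
```

```text
(no output)
```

View pics/w1c.png

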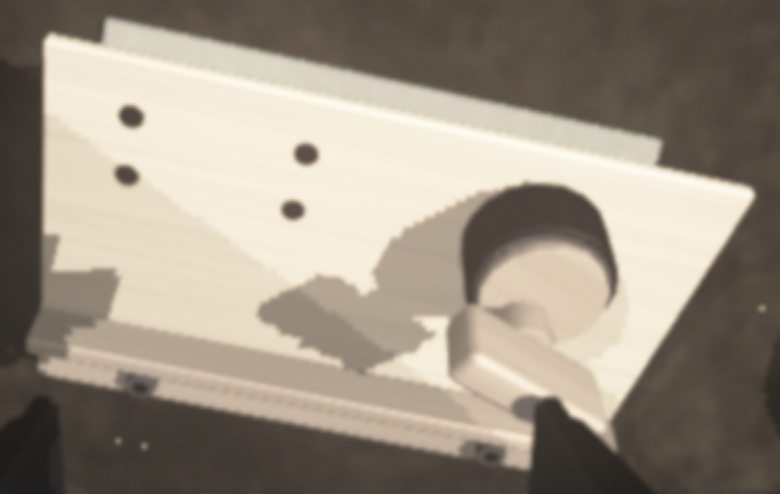

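```bash
cat > fit.py <<'E'
from h import *
import pickle; c=pickle.load(open('w1.pkl','rb'))
a=onz(c,177.3,103.8,90);b=onz(c,450,164.2,90)
print(a,b,np.linalg.norm(b-a))
yv=(a-b)/np.linalg.norm(a-b); yaw=np.arctan2(-yv[0],yv[1]); print('yaw',np.degrees(yaw))
xh=np.array([np.cos(yaw),np.sin(yaw),0]); t=np.radians(25)
X=xh*np.cos(t)+np.array([0,0,np.sin(t)]); Z=-xh*np.sin(t)+np.array([0,0,np.cos(t)])
m=(a+b)/2
L=(90-22)/np.sin(t); low=m-X*L   # low deck edge centre at z=22
print('low',low,'guide origin est',low+xh*78)
img=cv2.resize(c['img'][90:280,160:460],None,fx=2.6,fy=2.6,interpolation=cv2.INTER_CUBIC)
def line(P,Q,col):
    p=proj(c,np.array([P,Q])); p=((p-[160,90]+.5)*2.6).round().astype(int); cv2.line(img,tuple(map(int,p[0])),tuple(map(int,p[1])),col,1)
def F(o,x,y,z): return o+X*x+yv*y+Z*z
import sys
s0=float(sys.argv[1]); o=F(low,s0,0,0); print('fence o',o)
line(F(low,0,-120,0),F(low,0,120,0),(255,0,0))
line(F(low,0,-120,0),F(low,L,-120,0),(255,0,0)); line(F(low,0,120,0),F(low,L,120,0),(255,0,0))
for x,z,col in((0,0,(0,0,255)),(0,20,(0,160,0)),(-8,20,(255,0,255))): line(F(o,x,-120,z),F(o,x,120,z),col)
for ang in(.4,.5):
  n=np.array([np.cos(ang),-np.sin(ang)]);d=np.array([np.sin(ang),np.cos(ang)])
  q=[np.array([73,-50])+i*7*n+j*27*d for i,j in((1,1),(1,-1),(-1,-1),(-1,1))]
  for k in range(4): line(F(o,*q[k],74),F(o,*q[(k+1)%4],74),(0,0,255) if ang==.4 else (0,160,0))
  r=[F(o,73+12*np.cos(ang)+25*np.cos(u),-50-12*np.sin(ang)+25*np.sin(u),30) for u in np.linspace(0,6.283,25)]
  for k in range(24): line(r[k],r[k+1],(0,0,255) if ang==.4 else (0,160,0))
cv2.imwrite('pics/fit.png',img)
E
python3 fit.py 12
```

```text
[455.27011069 -11.96405722  90.        ] [686.64231844 -62.7329223   90.        ] 236.8767109228561
yaw 77.62400506102553
low [ 539.70179373 -179.78626812   22.        ] guide origin est [ 556.41923066 -103.59881966   22.        ]
fence o [ 542.03273885 -169.1633023    27.07141914]
```

View pics/fit.png

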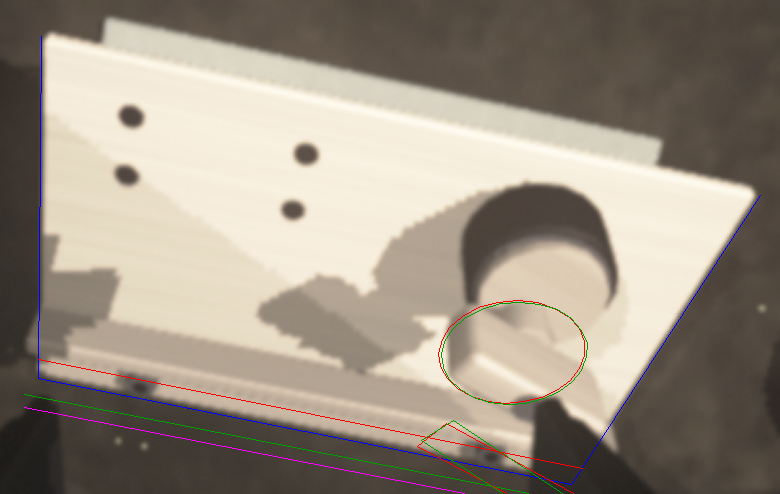

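```bash
cat > fit2.py <<'E'
from h import *
import pickle; from scipy.optimize import least_squares
c=pickle.load(open('w1.pkl','rb')); t=np.radians(25)
def frame(yaw):
    xh=np.array([np.cos(yaw),np.sin(yaw),0]); y=np.array([-np.sin(yaw),np.cos(yaw),0])
    return xh*np.cos(t)+[0,0,np.sin(t)],y,-xh*np.sin(t)+[0,0,np.cos(t)]
def model(p):
    o=p[:3];X,Y,Z=frame(p[3]);a=p[4];L=p[5]
    F=lambda x,y,z:o+X*x+Y*y+Z*z
    dk=lambda P:(proj(c,P)-[160,90]+.5)*2.6
    top=dk([F(L,120,0),F(L,-120,0)])
    fl=dk([F(0,120,20),F(0,-80,20)])
    rc=(73+12*np.cos(a),-50-12*np.sin(a)); u=np.linspace(0,6.283,73)
    disc=dk([F(rc[0]+21*np.cos(v),rc[1]+21*np.sin(v),36) for v in u])
    rol=dk([F(rc[0]+25*np.cos(v),rc[1]+25*np.sin(v),z) for v in u for z in(3,30)])
    n=np.array([np.cos(a),-np.sin(a)]);d=np.array([np.sin(a),np.cos(a)])
    q=np.array([73,-50])+7*n+27*d; q2=np.array([73,-50])+7*n-27*d
    tee=dk([F(*q,74),F(*q2,74)])
    return top,fl,disc,rol,tee,F
def res(p):
    top,fl,disc,rol,tee,F=model(p)
    # fence line: vertical residual against observed line (72,347)-(540,437)
    ln=lambda x:347+(x-72)*90/468
    r=list((top-[[45,36],[754,193]]).ravel())
    r+=[fl[0,1]-ln(fl[0,0]),fl[1,1]-ln(fl[1,0]),(fl[0,0]-70)*.5]
    r+=[disc[:,0].max()-609,disc[:,0].min()-480,disc[:,1].min()-240]
    r+=[rol[:,0].max()-617,rol[:,0].min()-462,rol[:,1].min()-183]
    r+=list(tee[0]-[477,357]); 
    dd=tee[1]-tee[0]; r+=[np.cross(dd/np.linalg.norm(dd),np.array([600,432])-tee[0])]
    return np.array(r)
if __name__=='__main__':
    s=least_squares(res,[545,-145,40,np.radians(77.6),.45,125],loss='soft_l1',f_scale=4,x_scale=[1,1,1,.01,.05,1])
    p=s.x; print(p.round(3),'yaw',np.degrees(p[3])); print(res(p).round(1))
    s0=(p[2]-22)/np.sin(t); print('s0',s0,'top z',p[2]+p[5]*np.sin(t),'total',s0+p[5])
E
python3 fit2.py 2>/dev/null
```

```text
[ 5.48446e+02 -1.43483e+02  3.41800e+01  1.35600e+00  4.33000e-01
  1.19738e+02] yaw 77.68191371615968
[  2.6   0.6   0.3  -0.5   1.2   4.9 -20.5  -0.4  -2.5  10.5   1.2  -1.1
  -1.7   0.7  -6.2   3.1]
s0 28.82060741379144 top z 84.78344252187402 total 148.5582810910222
```

jog_arm(
  motion=[
    [[315,-40,0],0.0],
    [[315,-40,0],0.0],
    [[315,-40,0],0.0],
    [[315,-40,0],0.0],
    [[315,-40,0],0.0],
  ],
)

```text
t: 2.9
eef_pos: [503.8, 156.0, 248.4]
tcp_rot: [3.141, 0.0, 1.563]
ft_force: [0.6, 0.8, -0.1]
opening: 0.999
grip_force: 0.0
```

jog_arm(
  motion=[
    [[60,0,0],0.0],
    [[60,0,0],0.0],
    [[60,0,0],0.0],
  ],
)

```text
t: 3.2
eef_pos: [504.4, 215.7, 248.1]
tcp_rot: [-3.141, 0.0, 1.566]
ft_force: [-0.3, -1.0, 0.8]
opening: 1.0
grip_force: 0.0
```

```bash
python3 -c "
from h import *
go(474,223,150,1.571)
c=read_camera('wrist'); save(c,'w2')
import pickle; pickle.dump(c,open('w2.pkl','wb'))
r=cut_out('gauge',c); print([(x['p'],x['box']) for x in r])
m=r[0]['region'].astype('uint8'); print(cv2.minAreaRect(cv2.findNonZero(m)))
"
```

```text
jog [  7.2 -30.4  98.1] -0.005 t 3.2 pos [504.4 215.7 248.1] rot [-3.141  0.     1.566]
[(0.75, [219.6, 145.8, 359.2, 198.4])]
((288.9064025878906, 171.539306640625), (137.59962463378906, 47.46413803100586), 1.181188941001892)
```

View pics/w2.png

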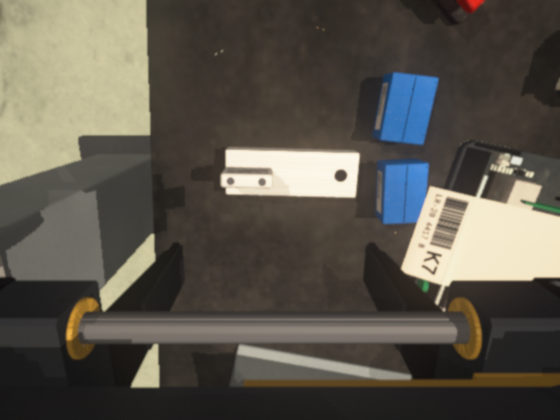

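```bash
python3 -c "
from h import *
import pickle; c=pickle.load(open('w2.pkl','rb'))
for u,v in((226,148),(358,151),(357,197),(226,195)): print(onz(c,u,v,24).round(1))
for u,v in((221,178),(272,179)): print('rib',onz(c,u,v,64).round(1))
"
```

```text
[455.4 251.   24. ]
[592.3 247.3  24. ]
[594.5 197.8  24. ]
[453.2 200.6  24. ]
rib [454.7 228.   64. ]
rib [503.  226.8  64. ]
```

```bash
python3 -c "
from h import *
go(479,226,56,1.549)"
```

```text
jog [ 12.1 -25.5 192.1] 0.015 t 3.3 pos [504.5 213.8 248.1] rot [-3.141  0.     1.564]
```

jog_arm(
  motion=[
    [[12,-25.5,40],0.015],
    [[12,-25.5,80],0.015],
    [[12,-25.5,120],0.015],
    [[12,-25.5,160],0.015],
    [[12,-25.5,192],0.015],
  ],
)

```text
t: 3.8
eef_pos: [479.0, 225.1, 54.6]
tcp_rot: [-3.141, 0.001, 1.547]
ft_force: [0.2, 1.0, -0.3]
opening: 1.0
grip_force: 0.0
```

jog_arm(
  motion=[
    [[0,0,0],0],
    [[0,0,0],0],
    [[0,0,0],0],
    [[0,0,0],0],
    [[0,0,0],0],
  ],
  grip=1.0,
)

```text
t: 4.3
eef_pos: [479.3, 227.3, 57.6]
tcp_rot: [3.14, -0.001, 1.55]
ft_force: [0.5, -0.7, -0.2]
opening: 0.637
grip_force: 0.0
```

jog_arm(
  motion=[
    [[0,0,0],0],
    [[0,0,0],0],
    [[0,0,0],0],
    [[0,0,0],0],
  ],
)

```text
t: 4.7
eef_pos: [478.9, 227.4, 56.9]
tcp_rot: [3.141, -0.0, 1.55]
ft_force: [-2.3, -0.8, 7.0]
opening: 0.522
grip_force: 30.0
```

jog_arm(
  motion=[
    [[0,0,-20],0],
    [[0,0,-60],0],
    [[0,0,-110],0],
    [[0,0,-140],0],
    [[0,0,-140],0],
  ],
)

```text
t: 5.2
eef_pos: [480.0, 227.8, 200.2]
tcp_rot: [3.135, -0.002, 1.55]
ft_force: [0.8, 0.0, -3.0]
opening: 0.522
grip_force: 30.0
```

```bash
cat >> h.py <<'E'
o=np.array([548.4,-143.5,34.2]); YAW=1.356; T=np.radians(25)
xh=np.array([np.cos(YAW),np.sin(YAW),0]); FY=np.array([-np.sin(YAW),np.cos(YAW),0])
FX=xh*np.cos(T)+[0,0,np.sin(T)]; FZ=-xh*np.sin(T)+[0,0,np.cos(T)]
def F(x,y,z): return o+FX*x+FY*y+FZ*z
def inF(P): d=np.array(P)-o; return np.array([d@FX,d@FY,d@FZ])
E
python3 -c "
from h import *
p=F(60,100,51)+[0,0,6]; print(p)
go(p[0],p[1],195,YAW)"
```

```text
[457.69460116 -90.11454283 111.77879284]
jog [-318.3  -15.7    4.4] 0.194 t 5.2 pos [480.  227.8 200.2] rot [ 3.135e+00 -2.000e-03  1.550e+00]
```

jog_arm(
  motion=[
    [[-318,-16,4],0.05],
    [[-318,-16,4],0.1],
    [[-318,-16,4],0.15],
    [[-318,-16,4],0.194],
    [[-318,-16,4],0.194],
  ],
)

```text
t: 5.7
eef_pos: [460.0, -23.7, 192.0]
tcp_rot: [-3.14, 0.0, 1.355]
ft_force: [0.5, -0.1, -2.1]
opening: 0.523
grip_force: 30.0
```

jog_arm(
  motion=[
    [[-68,0,0],0],
    [[-68,0,0],0],
    [[-68,0,0],0],
    [[-68,0,0],0],
  ],
)

```text
t: 6.1
eef_pos: [446.1, -88.3, 192.3]
tcp_rot: [-3.14, -0.0, 1.355]
ft_force: [-0.4, 0.4, -1.7]
opening: 0.522
grip_force: 30.0
```

```bash
python3 -c "
from h import *
p=F(60,100,51)+[0,0,6]
go(p[0],p[1],130,YAW)
c=read_camera('wrist'); save(c,'w3')"
```

```text
jog [ 0.7 11.8 62.3] -0.001 t 6.1 pos [446.1 -88.3 192.3] rot [-3.14  -0.     1.355]
```

View pics/w3.png

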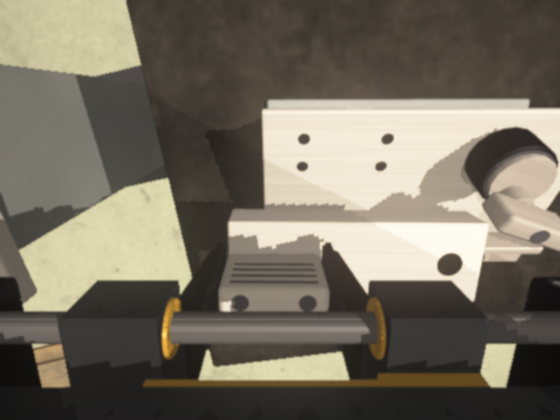

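jog_arm(
  motion=[
    [[1,12,35],0],
    [[1,12,65],0],
    [[1,12,69],0],
    [[1,12,71],0],
    [[1,12,73],0],
  ],
)

```text
t: 6.65
eef_pos: [459.0, -89.7, 121.0]
tcp_rot: [3.14, 0.0, 1.357]
ft_force: [-0.0, 0.2, -2.9]
opening: 0.522
grip_force: 30.0
```

jog_arm(
  motion=[
    [[0,0,2],0],
    [[0,0,4],0],
    [[0,0,6],0],
  ],
)

```text
t: 6.95
eef_pos: [458.9, -90.8, 116.6]
tcp_rot: [3.138, 0.001, 1.356]
ft_force: [-9.5, -7.2, 28.1]
opening: 0.528
grip_force: 30.0
```

jog_arm(
  motion=[
    [[0,0,0],0],
    [[0,0,1],0],
    [[0,0,2],0],
  ],
)

```text
t: 7.25
eef_pos: [458.8, -91.0, 114.8]
tcp_rot: [3.138, 0.002, 1.356]
ft_force: [-10.3, -7.4, 28.4]
opening: 0.523
grip_force: 30.0
```

```bash
python3 -c "
from h import *
c=read_camera('wrist'); save(c,'w4'); s=state(); print(s['ft_force'],s['moment'],s['eef_pos'],inF(s['eef_pos']-[0,0,6]))"
```

```text
[-8.7646427  -7.35274509 26.58790212] [-0.96691665  1.68964922 -0.02821557] [458.80691744 -90.99706429 114.71388591] [60.67384337 98.72513688 53.92429855]
```

View pics/w4.png

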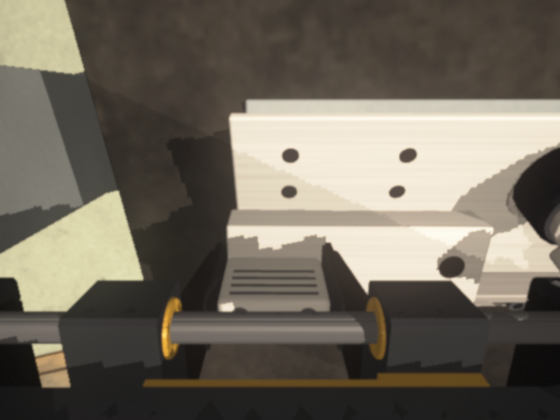

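jog_arm(
  motion=[
    [[0,0,1],0],
    [[0,0,2],0],
    [[0,0,3],0],
  ],
)

```text
t: 7.6
eef_pos: [458.8, -91.0, 111.8]
tcp_rot: [3.138, 0.002, 1.356]
ft_force: [-9.8, -8.0, 27.5]
opening: 0.524
grip_force: 30.0
```

jog_arm(
  motion=[
    [[0,0,1],0],
    [[0,0,2],0],
  ],
)

```text
t: 7.8
eef_pos: [458.8, -91.1, 109.9]
tcp_rot: [3.138, 0.002, 1.356]
ft_force: [-13.2, -10.2, 34.7]
opening: 0.526
grip_force: 36.7
```

jog_arm(
  motion=[
    [[0,0,0],0],
    [[0,0,0],0],
    [[0,0,0],0],
  ],
  grip=0.35,
)

```text
t: 8.1
eef_pos: [456.3, -90.6, 109.0]
tcp_rot: [-3.139, 0.001, 1.356]
ft_force: [-22.1, -11.9, 24.7]
opening: 0.642
grip_force: 13.8
```

```bash
python3 -c "
from h import *
c=read_camera('wrist'); save(c,'w5'); s=state(); print(s['ft_force'],s['moment'],s['eef_pos'],s['opening'],inF(s['eef_pos']-[0,0,6]))"
```

```text
[-23.06776305 -11.79492357  25.22058712] [-2.17746846  3.31414273 -0.37717819] [456.1937706  -90.6402219  108.97909559] 0.6450034988328631 [ 58.06139057 101.35429355  48.81486429]
```

View pics/w5.png

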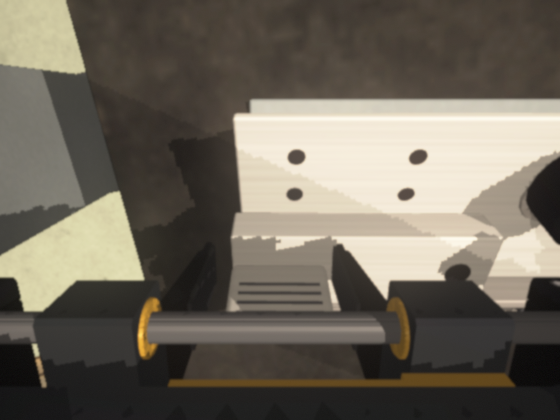

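jog_arm(
  motion=[
    [[0,0,-4],0],
    [[0,0,-8],0],
    [[0,0,-8],0],
  ],
  grip=0.2,
)

```text
t: 8.45
eef_pos: [459.1, -90.2, 116.2]
tcp_rot: [3.139, 0.0, 1.356]
ft_force: [-0.6, 0.4, -0.9]
opening: 0.792
grip_force: 0.0
```

```bash
python3 -c "
from h import *
s=state(); print(s['ft_force'],s['opening'],s['grip_force'],inF(s['eef_pos']-[0,0,6]))
import pickle
c=read_camera('wrist'); save(c,'w6'); pickle.dump(c,open('w6.pkl','wb'))
r=cut_out('gauge',c); print([(x['p'],x['box']) for x in r])
# edges: predict gauge corners if seated flat at fence x=24 / x=60, y centre 55
for gx in(24,40,60):
    print(gx, proj(c,[F(gx+24,-15,24),F(gx+24,125,24),F(gx-7,75,64),F(gx-7,125,64),F(gx+7,75,64),F(gx+7,125,64)]).round(0).tolist())
"
```

```text
[-0.59234731  0.41958346 -0.8818275 ] 0.7922833997329496 0.0 [62.0849153  98.59066041 54.95075071]
[(0.72, [223.9, 210.5, 483.1, 312.1])]
24 [[473.0, 252.0], [227.0, 252.0], [317.0, 346.0], [225.0, 346.0], [320.0, 333.0], [223.0, 333.0]]
40 [[485.0, 233.0], [225.0, 233.0], [320.0, 331.0], [222.0, 331.0], [322.0, 316.0], [220.0, 317.0]]
60 [[501.0, 205.0], [221.0, 205.0], [324.0, 310.0], [218.0, 310.0], [327.0, 292.0], [215.0, 293.0]]
```

```bash
python3 -c "
from h import *
import pickle
c=pickle.load(open('w6.pkl','rb'))
for gx in(24,32,36,40,44): print(gx, proj(c,[F(gx+24,-15,24),F(gx+24,125,24),F(gx+24,-15,0),F(gx+24,125,0)]).round(0).tolist())
g=cv2.cvtColor(c['img'],cv2.COLOR_BGR2GRAY)
for u in(250,300,350,400,440): print(u,g[196:290:2,u-1:u+2].mean(1).astype(int).tolist())
"
```

```text
24 [[473.0, 252.0], [227.0, 252.0], [457.0, 223.0], [231.0, 223.0]]
32 [[479.0, 243.0], [226.0, 243.0], [462.0, 213.0], [230.0, 213.0]]
36 [[482.0, 238.0], [225.0, 238.0], [464.0, 208.0], [229.0, 208.0]]
40 [[485.0, 233.0], [225.0, 233.0], [467.0, 203.0], [229.0, 203.0]]
44 [[488.0, 227.0], [224.0, 227.0], [469.0, 198.0], [228.0, 198.0]]
250 [217, 216, 214, 216, 215, 216, 218, 218, 219, 217, 195, 194, 194, 194, 194, 195, 198, 193, 152, 126, 126, 126, 127, 128, 137, 137, 129, 127, 127, 127, 128, 126, 126, 127, 126, 125, 117, 122, 123, 125, 125, 123, 124, 125, 125, 105, 66]
300 [218, 219, 216, 218, 219, 219, 219, 221, 220, 210, 194, 198, 197, 197, 196, 199, 200, 193, 150, 130, 131, 131, 131, 132, 141, 137, 133, 132, 130, 131, 130, 128, 129, 130, 129, 125, 117, 125, 125, 127, 127, 126, 127, 128, 127, 101, 74]
350 [236, 235, 233, 229, 223, 220, 220, 222, 221, 211, 196, 200, 200, 199, 200, 202, 203, 201, 201, 202, 205, 206, 202, 155, 97, 66, 61, 61, 61, 59, 58, 58, 57, 57, 56, 56, 55, 54, 53, 53, 53, 52, 51, 51, 50, 50, 51]
400 [149, 227, 234, 234, 237, 236, 236, 237, 235, 223, 224, 224, 224, 222, 218, 209, 204, 202, 202, 205, 209, 208, 205, 226, 246, 229, 223, 222, 219, 220, 219, 217, 218, 220, 217, 219, 220, 221, 220, 219, 216, 218, 217, 215, 217, 216, 218]
440 [236, 235, 233, 233, 236, 236, 236, 236, 234, 218, 225, 223, 224, 224, 225, 226, 220, 197, 220, 228, 230, 228, 226, 240, 245, 223, 173, 136, 132, 133, 131, 130, 130, 130, 87, 49, 48, 47, 47, 50, 59, 152, 139, 55, 48, 47, 46]
```

```bash
sed -e 's/F(0,120,20),F(0,-80,20)/F(-8,120,20),F(-8,-80,20)/' fit2.py > fit3.py; python3 fit3.py 2>/dev/null; sed -e 's/(fl\[0,0\]-70)\*.5/0/; s/\[fl\[0,1\]-ln(fl\[0,0\]),fl\[1,1\]-ln(fl\[1,0\])/[0,0/' fit2.py > fit4.py; python3 fit4.py 2>/dev/null
python3 -c "
from h import *
P=F(31,98,50)+[0,0,6]; go(*P)"
```

```text
[ 5.48427e+02 -1.42699e+02  3.31400e+01  1.35200e+00  4.40000e-01
  1.18929e+02] yaw 77.44222467058776
[  4.8  -0.9  -1.4   0.3  11.3  16.5 -20.3  -0.6  -2.3   8.3   1.1  -0.7
  -3.5   1.3  -9.7   4.4]
s0 26.36026581841376 top z 83.40193930430762 total 145.28936599048632
[ 5.48059e+02 -1.43615e+02  3.58090e+01  1.35600e+00  4.27000e-01
  1.19917e+02] yaw 77.67163184546985
[ 0.2  0.6  1.7  0.3  0.   0.   0.  -0.2 -3.  12.   1.6 -1.6 -0.6 -0.1
 -3.6  1.5]
s0 32.67370922155027 top z 86.48745228016162 total 152.59031167878965
jog [-26.1   0.9  16.9] 0 t 8.55 pos [458.8 -90.1 115.5] rot [3.141 0.    1.356]
```

jog_arm(
  motion=[
    [[-26,1,0],0],
    [[-26,1,8],0],
    [[-26,1,15],0],
    [[-26,1,15],0],
  ],
)

```text
t: 8.95
eef_pos: [453.6, -115.2, 99.1]
tcp_rot: [-3.14, -0.0, 1.356]
ft_force: [-0.2, -0.6, -0.8]
opening: 0.803
grip_force: 0.0
```

jog_arm(
  motion=[
    [[0,0,0],0],
    [[0,0,0],0],
    [[0,0,0],0],
    [[0,0,0],0],
    [[0,0,0],0],
  ],
  grip=1.0,
)

```text
t: 9.45
eef_pos: [453.9, -115.6, 100.3]
tcp_rot: [3.141, 0.0, 1.356]
ft_force: [0.2, -0.1, 1.3]
opening: 0.525
grip_force: 30.0
```

jog_arm(
  motion=[
    [[0,0,0],0],
    [[0,0,0],0],
  ],
)

```text
t: 9.65
eef_pos: [453.9, -115.7, 100.3]
tcp_rot: [3.141, 0.0, 1.356]
ft_force: [0.1, 0.3, 0.7]
opening: 0.524
grip_force: 30.0
```

jog_arm(
  motion=[
    [[-1,0,0.4],0],
    [[-2,0,0.8],0],
    [[-3,0,1.3],0],
  ],
)

```text
t: 9.95
eef_pos: [453.3, -118.8, 98.8]
tcp_rot: [3.142, 0.0, 1.356]
ft_force: [-0.1, 0.2, -0.2]
opening: 0.524
grip_force: 30.0
```

jog_arm(
  motion=[
    [[-1,0,0.4],0],
    [[-2,0,0.9],0],
    [[-3,0,1.4],0],
  ],
)

```text
t: 10.25
eef_pos: [452.6, -121.6, 97.5]
tcp_rot: [3.142, -0.0, 1.356]
ft_force: [1.1, 7.0, 9.4]
opening: 0.525
grip_force: 30.0
```

jog_arm(
  motion=[
    [[-0.5,0,0.2],0],
    [[-1,0,0.5],0],
  ],
)

```text
t: 10.45
eef_pos: [452.6, -121.8, 97.5]
tcp_rot: [3.141, -0.001, 1.355]
ft_force: [1.9, 13.5, 14.7]
opening: 0.523
grip_force: 30.0
```

jog_arm(
  motion=[
    [[0.5,8,-0.2],0],
    [[0.5,18,-0.2],0],
    [[0.5,28,-0.2],0],
    [[0.5,38,-0.2],0],
    [[0.5,38,-0.2],0],
  ],
)

```text
t: 10.95
eef_pos: [489.3, -129.5, 97.4]
tcp_rot: [-3.139, -0.001, 1.355]
ft_force: [-2.0, 5.2, 8.9]
opening: 0.526
grip_force: 30.0
```

jog_arm(
  motion=[
    [[0,8,0],0],
    [[0,18,0],0],
    [[0,28,0],0],
    [[0,31,0],0],
    [[0,31,0],0],
  ],
)

```text
t: 11.45
eef_pos: [518.1, -135.7, 97.4]
tcp_rot: [-3.137, -0.001, 1.356]
ft_force: [-10.3, 5.1, 12.9]
opening: 0.524
grip_force: 30.0
```

```bash
python3 -c "
from h import *
s=state(); print(s['ft_force'],s['moment'],inF(s['eef_pos']-[0,0,6]))"
```

```text
[-10.27367788   5.08618282  12.93602836] [ 1.17039358  1.65562905 -0.19309171] [25.21644886 31.29860654 51.31258161]
```

jog_arm(
  motion=[
    [[0,0,0],0],
    [[0,0,0],0],
    [[0,0,0],0],
  ],
  grip=0.3,
)

```text
t: 11.75
eef_pos: [520.2, -137.0, 97.2]
tcp_rot: [3.141, 0.0, 1.356]
ft_force: [-1.5, 0.1, -0.3]
opening: 0.684
grip_force: 0.0
```

jog_arm(
  motion=[
    [[0,0,-20],0],
    [[0,0,-60],0],
    [[0,0,-90],0],
    [[0,0,-90],0],
  ],
)

```text
t: 12.15
eef_pos: [521.4, -137.4, 190.7]
tcp_rot: [3.135, 0.001, 1.356]
ft_force: [-0.6, -0.2, 0.4]
opening: 0.7
grip_force: 0.0
```

```bash
cat >> h.py <<'E'
def gaugex(c,gx=24,gy=-15):
    print('pred rows', gx, proj(c,[F(gx+24,gy-70,24),F(gx+24,gy+70,24),F(gx+24,gy-70,0),F(gx+24,gy+70,0),F(gx-24,gy-70,24),F(gx-24,gy+70,24),F(0,120,20),F(0,-80,20)]).round(0).tolist())
E
python3 -c "
from h import *
import pickle
s=state(); print(s['ft_force'],inF(s['eef_pos']-[0,0,6]))
c=read_camera('wrist'); save(c,'w7'); pickle.dump(c,open('w7.pkl','wb'))
for k in('gauge','tee','roller_center','fence'): print(k,[(x['p'],x['box']) for x in cut_out(k,c)])
gaugex(c)
for ang in(.43,):
  n=np.array([np.cos(ang),-np.sin(ang)]);d=np.array([np.sin(ang),np.cos(ang)])
  q=[np.array([73,-50])+i*7*n+j*27*d for i,j in((1,1),(1,-1),(-1,-1),(-1,1))]
  print('tee top',proj(c,[F(*k,74) for k in q]).round(0).tolist(), 'bot',proj(c,[F(*k,48) for k in q]).round(0).tolist())
i=c['img'][100:300,170:470]; cv2.imwrite('pics/w7c.png',cv2.resize(i,None,fx=2.6,fy=2.6,interpolation=cv2.INTER_CUBIC))
"
```

```text
[-0.579395   -0.17631028  0.3820035 ] [ 63.82103431  27.70678289 136.33062228]
gauge [(0.77, [232.3, 149.2, 416.2, 237.7])]
tee [(0.68, [352.3, 76.2, 451.5, 202.3])]
roller_center [(0.59, [355.1, 76.4, 446.8, 204.4])]
fence [(0.7, [159.3, 197.6, 451.5, 231.7])]
pred rows 24 [[424.0, 170.0], [236.0, 170.0], [415.0, 152.0], [238.0, 152.0], [408.0, 217.0], [240.0, 217.0], [163.0, 214.0], [401.0, 213.0]]
tee top [[374.0, 161.0], [448.0, 192.0], [432.0, 208.0], [360.0, 179.0]] bot [[365.0, 136.0], [433.0, 167.0], [419.0, 182.0], [352.0, 154.0]]
```

```bash
python3 -c "
from h import *
def tcp(cx,cy): return F(cx-11,cy+12,74)+[0,0,3]
s=tcp(66,-27); print('above',s); go(s[0],s[1],190,YAW); go(*s,YAW)
for a in np.arange(.3,1.9,.1):
    x=73+22*np.sin(a)-7*np.cos(a); y=-50+22*np.cos(a)+7*np.sin(a)
    dx=x-66;dy=y+27; print(round(a,2),[round(v,1) for v in(.906*dx,-dy,-.423*dx)])
"
```

```text
above [ 567.01414109 -128.5508645   127.51078064]
jog [18.1 44.6 -4. ] -0.0 t 12.4 pos [ 519.5 -136.7  186. ] rot [-3.14  -0.     1.356]
jog [18.1 44.7 58.5] -0.0 t 12.4 pos [ 519.5 -136.7  186. ] rot [-3.14  -0.     1.356]
0.3 [np.float64(6.2), np.float64(-0.1), np.float64(-2.9)]
0.4 [np.float64(8.3), np.float64(0.0), np.float64(-3.9)]
0.5 [np.float64(10.3), np.float64(0.3), np.float64(-4.8)]
0.6 [np.float64(12.4), np.float64(0.9), np.float64(-5.8)]
0.7 [np.float64(14.3), np.float64(1.7), np.float64(-6.7)]
0.8 [np.float64(16.2), np.float64(2.7), np.float64(-7.6)]
0.9 [np.float64(18.0), np.float64(3.8), np.float64(-8.4)]
1.0 [np.float64(19.7), np.float64(5.2), np.float64(-9.2)]
1.1 [np.float64(21.2), np.float64(6.8), np.float64(-9.9)]
1.2 [np.float64(22.6), np.float64(8.5), np.float64(-10.6)]
1.3 [np.float64(23.9), np.float64(10.4), np.float64(-11.1)]
1.4 [np.float64(24.9), np.float64(12.4), np.float64(-11.6)]
1.5 [np.float64(25.8), np.float64(14.5), np.float64(-12.0)]
1.6 [np.float64(26.5), np.float64(16.6), np.float64(-12.3)]
1.7 [np.float64(26.9), np.float64(18.9), np.float64(-12.6)]
1.8 [np.float64(27.2), np.float64(21.2), np.float64(-12.7)]
```

jog_arm(
  motion=[
    [[9,22,0],0],
    [[18,44.5,0],0],
    [[18,44.5,0],0],
    [[18,44.5,0],0],
    [[18,44.5,0],0],
  ],
  grip=1.0,
)

```text
t: 12.9
eef_pos: [566.4, -128.6, 186.5]
tcp_rot: [-3.14, -0.0, 1.356]
ft_force: [0.6, -0.1, -0.3]
opening: 0.336
grip_force: 0.0
```

jog_arm(
  motion=[
    [[0,0,0],0],
    [[0,0,0],0],
    [[0,0,15],0],
    [[0,0,30],0],
    [[0,0,40],0],
  ],
)

```text
t: 13.4
eef_pos: [566.9, -128.7, 146.5]
tcp_rot: [-3.141, 0.0, 1.356]
ft_force: [0.1, -0.5, 0.1]
opening: 0.007
grip_force: 0.0
```

```bash
python3 -c "
from h import *
s=F(66-11,-27+12,74)+[0,0,3]; go(*s,YAW); print(state()['opening'],state()['ft_force'])
"
```

```text
jog [ 0.2  0.1 19. ] -0.0 t 13.4 pos [ 566.9 -128.7  146.5] rot [-3.141  0.     1.356]
0.006971265174741336 [ 0.06067186 -0.54100608  0.09354133]
```

jog_arm(
  motion=[
    [[0,0,10],0],
    [[0,0,19],0],
    [[0,0,19],0],
  ],
)

```text
t: 13.7
eef_pos: [566.9, -128.6, 127.1]
tcp_rot: [-3.14, -0.0, 1.356]
ft_force: [-0.7, 0.2, 0.4]
opening: 0.003
grip_force: 0.0
```

jog_arm(
  motion=[
    [[3,0,-1.4],0],
    [[6,0,-2.8],0],
    [[8.3,0,-3.9],0],
    [[10.3,0.3,-4.8],0],
  ],
)

```text
t: 14.1
eef_pos: [569.8, -119.0, 133.4]
tcp_rot: [3.141, 0.001, 1.356]
ft_force: [-1.0, -6.2, -1.9]
opening: 0.004
grip_force: 2.7
```

jog_arm(
  motion=[
    [[2.1,0.6,-1],0],
    [[4,1.4,-1.9],0],
    [[5.9,2.4,-2.8],0],
    [[7.7,3.5,-3.6],0],
    [[9.4,4.9,-4.4],0],
  ],
)

```text
t: 14.6
eef_pos: [576.1, -110.9, 137.6]
tcp_rot: [-3.141, 0.001, 1.356]
ft_force: [-3.3, -6.1, -2.5]
opening: 0.005
grip_force: 2.8
```

jog_arm(
  motion=[
    [[1.5,1.6,-0.7],0],
    [[2.9,3.3,-1.4],0],
  ],
)

```text
t: 14.8
eef_pos: [579.7, -108.7, 138.9]
tcp_rot: [-3.14, 0.001, 1.356]
ft_force: [-4.7, -4.9, -2.0]
opening: 0.004
grip_force: 3.0
```

```bash
python3 -c "
from h import *
import pickle
s=state(); print(s['ft_force'],s['moment'],inF(s['eef_pos']-[0,0,3]))
c=read_camera('wrist'); save(c,'w8'); pickle.dump(c,open('w8.pkl','wb'))
for k in('tee','roller_center'): print(k,[(x['p'],x['box']) for x in cut_out(k,c)])
"
```

```text
[-4.67938631 -4.86713678 -1.9557677 ] [-0.75255016  0.66779846 -0.01302752] [ 79.85621458 -23.12875105  74.9209414 ]
tee [(0.56, [289.2, 159.3, 390.3, 279.5])]
roller_center [(0.91, [294.0, 159.0, 389.9, 280.8])]
```

jog_arm(
  motion=[
    [[0.7,0.9,-0.3],0],
    [[1.3,1.9,-0.5],0],
  ],
)

```text
t: 15.15
eef_pos: [581.7, -107.6, 139.4]
tcp_rot: [-3.14, 0.001, 1.356]
ft_force: [-6.0, -4.6, -0.0]
opening: 0.004
grip_force: 3.0
```

jog_arm(
  motion=[
    [[0.4,0.8,-0.2],0],
    [[0.5,1.0,-0.25],0],
  ],
)

```text
t: 15.35
eef_pos: [582.8, -107.3, 139.6]
tcp_rot: [-3.14, 0.001, 1.356]
ft_force: [-4.9, -3.3, 0.4]
opening: 0.005
grip_force: 2.8
```

jog_arm(
  motion=[
    [[0.5,1.0,-0.25],0],
    [[0.5,1.0,-0.25],0],
  ],
)

```text
t: 15.55
eef_pos: [583.8, -106.9, 139.9]
tcp_rot: [-3.14, 0.0, 1.356]
ft_force: [-5.6, -2.4, 0.5]
opening: 0.004
grip_force: 2.8
```

jog_arm(
  motion=[
    [[0.2,0.5,-0.1],0],
    [[0.2,0.5,-0.1],0],
  ],
)

```text
t: 15.75
eef_pos: [584.2, -106.7, 140.0]
tcp_rot: [-3.139, 0.0, 1.356]
ft_force: [-4.7, -2.3, -0.9]
opening: 0.007
grip_force: 2.8
```

jog_arm(
  motion=[
    [[0.2,0.5,-0.1],0],
    [[0.2,0.5,-0.1],0],
  ],
)

```text
t: 15.95
eef_pos: [584.7, -106.6, 140.1]
tcp_rot: [-3.139, 0.0, 1.356]
ft_force: [-4.4, -1.9, 1.2]
opening: 0.004
grip_force: 2.9
```

jog_arm(
  motion=[
    [[0.2,0.5,-0.1],0],
    [[0.2,0.5,-0.1],0],
  ],
)

```text
t: 16.15
eef_pos: [585.3, -106.5, 140.2]
tcp_rot: [-3.139, 0.0, 1.356]
ft_force: [-6.7, -1.1, 0.6]
opening: 0.006
grip_force: 2.9
```

jog_arm(
  motion=[
    [[0.2,0.5,-0.1],0],
    [[0.2,0.5,-0.1],0],
  ],
)

```text
t: 16.35
eef_pos: [585.8, -106.3, 140.3]
tcp_rot: [-3.139, 0.0, 1.356]
ft_force: [-5.6, -1.3, 1.0]
opening: 0.001
grip_force: 3.0
```

jog_arm(
  motion=[
    [[0.1,0.5,0],0],
    [[0.1,0.5,0],0],
  ],
)

```text
t: 16.55
eef_pos: [586.3, -106.3, 140.3]
tcp_rot: [-3.139, 0.0, 1.356]
ft_force: [-6.6, -0.6, 1.7]
opening: 0.004
grip_force: 3.1
```

jog_arm(
  motion=[
    [[0.1,0.5,0],0],
    [[0.1,0.5,0],0],
  ],
)

```text
t: 16.75
eef_pos: [586.7, -106.2, 140.3]
tcp_rot: [-3.139, 0.0, 1.356]
ft_force: [-5.9, 0.0, 1.0]
opening: 0.008
grip_force: 3.2
```

jog_arm(
  motion=[
    [[0.1,0.5,0],0],
    [[0.1,0.5,0],0],
  ],
)

```text
t: 16.95
eef_pos: [587.2, -106.1, 140.4]
tcp_rot: [-3.139, 0.0, 1.356]
ft_force: [-6.4, 0.2, 2.0]
opening: 0.004
grip_force: 3.3
```

```bash
python3 -c "
from h import *
s=state(); print(s['ft_force'],inF(s['eef_pos']-[0,0,3])+[11,-12,0])
import pickle
c=read_camera('wrist'); pickle.dump(c,open('w9.pkl','wb'))
i=c['img'][110:310,230:530]; cv2.imwrite('pics/w9c.png',cv2.resize(i,None,fx=2.6,fy=2.6,interpolation=cv2.INTER_CUBIC))
"
```

```text
[-6.38988597  0.15079472  1.98727304] [ 95.19784534 -41.97522855  74.58904397]
```

jog_arm(
  motion=[
    [[0,0.5,0],0],
    [[0,0.5,0],0],
  ],
)

```text
t: 17.2
eef_pos: [587.7, -106.1, 140.4]
tcp_rot: [-3.139, -0.0, 1.356]
ft_force: [-6.7, 2.3, 3.0]
opening: 0.005
grip_force: 3.4
```

jog_arm(
  motion=[
    [[0,0.5,0],0],
    [[0,0.5,0],0],
  ],
)

```text
t: 17.4
eef_pos: [588.1, -106.1, 140.4]
tcp_rot: [-3.139, -0.0, 1.356]
ft_force: [-6.3, 2.0, 2.3]
opening: 0.002
grip_force: 3.6
```

jog_arm(
  motion=[
    [[0,0.5,0],0],
    [[0,0.5,0],0],
  ],
)

```text
t: 17.6
eef_pos: [588.6, -106.2, 140.4]
tcp_rot: [-3.139, -0.0, 1.356]
ft_force: [-6.4, 2.2, 1.7]
opening: 0.004
grip_force: 3.6
```

jog_arm(
  motion=[
    [[0,0.5,0],0],
    [[0,0.5,0],0],
  ],
)

```text
t: 17.8
eef_pos: [589.1, -106.2, 140.5]
tcp_rot: [-3.139, -0.0, 1.356]
ft_force: [-7.0, 4.2, 3.7]
opening: 0.004
grip_force: 3.7
```

jog_arm(
  motion=[
    [[0,-5,0],0],
    [[10,-5,-4.6],0],
    [[20,-5,-9.3],0],
    [[20,-5,-9.3],0],
  ],
)

```text
t: 18.2
eef_pos: [590.5, -85.1, 150.6]
tcp_rot: [3.14, -0.0, 1.357]
ft_force: [0.3, -0.1, -0.8]
opening: 0.005
grip_force: 0.0
```

jog_arm(
  motion=[
    [[0,1.5,0],0],
    [[0,3,0],0],
    [[0,4,0],0],
  ],
)

```text
t: 18.5
eef_pos: [593.6, -87.5, 149.3]
tcp_rot: [-3.141, -0.0, 1.356]
ft_force: [-2.9, 1.5, 1.2]
opening: 0.008
grip_force: 1.6
```

jog_arm(
  motion=[
    [[0,0.7,0],0],
    [[0,0.7,0],0],
  ],
)

```text
t: 18.7
eef_pos: [593.7, -87.5, 149.3]
tcp_rot: [-3.14, -0.0, 1.356]
ft_force: [-4.7, 1.3, 1.8]
opening: 0.004
grip_force: 2.5
```

jog_arm(
  motion=[
    [[0,0.5,0],0],
    [[0,0.5,0],0],
  ],
)

```text
t: 18.9
eef_pos: [594.0, -87.5, 149.3]
tcp_rot: [-3.14, -0.0, 1.356]
ft_force: [-6.6, 1.8, 2.9]
opening: 0.007
grip_force: 3.3
```

jog_arm(
  motion=[
    [[0,0.5,0],0],
    [[0,0.5,0],0],
  ],
)

```text
t: 19.1
eef_pos: [594.2, -87.5, 149.3]
tcp_rot: [-3.139, -0.0, 1.356]
ft_force: [-6.4, 2.8, 3.6]
opening: 0.005
grip_force: 4.2
```

jog_arm(
  motion=[
    [[0,0.5,0],0],
    [[0,0.5,0],0],
  ],
)

```text
t: 19.3
eef_pos: [594.4, -87.4, 149.3]
tcp_rot: [-3.138, -0.0, 1.356]
ft_force: [-9.0, 3.5, 5.1]
opening: 0.007
grip_force: 5.1
```

jog_arm(
  motion=[
    [[0,-3,0],0],
    [[0,-8,0],0],
    [[0,-8,-20],0],
    [[0,-8,-50],0],
    [[0,-8,-50],0],
  ],
)

```text
t: 19.8
eef_pos: [589.3, -86.5, 202.9]
tcp_rot: [3.135, 0.0, 1.356]
ft_force: [0.6, -0.9, 0.1]
opening: 0.002
grip_force: 0.0
```

```bash
python3 -c "
from h import *
import pickle
go(518.5,-136,190,YAW); go(518.5,-136,98,YAW)
s=state(); print(s['ft_force'])
c=read_camera('wrist'); save(c,'w10'); pickle.dump(c,open('w10.pkl','wb'))
for k in('gauge','tee','roller_center'): print(k,[(x['p'],x['box']) for x in cut_out(k,c)])
gaugex(c,24,-14)
i=c['img'][60:270,180:480]; cv2.imwrite('pics/w10c.png',cv2.resize(i,None,fx=2.6,fy=2.6,interpolation=cv2.INTER_CUBIC))
"
```

```text
jog [-63.4 -58.7  12.6] -0.0 t 19.8 pos [589.3 -86.5 202.9] rot [3.135 0.    1.356]
jog [-63.4 -59.2 104.6] -0.0 t 19.8 pos [589.3 -86.5 202.9] rot [3.135 0.    1.356]
[ 0.60940325 -0.91456548  0.09216715]
gauge [(0.96, [165.6, 223.9, 341.8, 307.0])]
tee [(0.95, [284.0, 180.8, 355.6, 278.1])]
roller_center [(0.72, [285.4, 180.4, 352.4, 280.4])]
pred rows 24 [[341.0, 244.0], [171.0, 244.0], [337.0, 223.0], [177.0, 224.0], [334.0, 279.0], [181.0, 279.0], [113.0, 276.0], [329.0, 275.0]]
```

View pics/w10c.png

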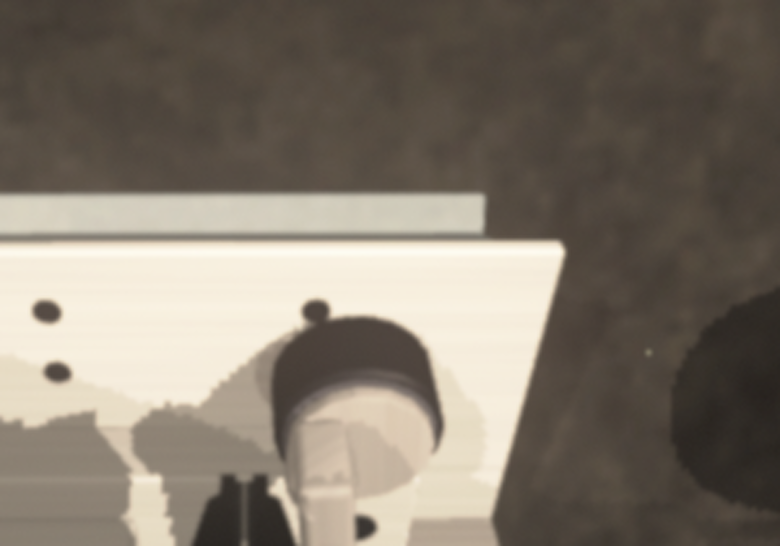

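jog_arm(
  motion=[
    [[-30,-29,5],0],
    [[-63.5,-59,12],0],
    [[-63.5,-59,12],0],
    [[-63.5,-59,12],0],
    [[-63.5,-59,12],0],
  ],
  grip=0.25,
)

```text
t: 20.5
eef_pos: [517.4, -135.4, 187.2]
tcp_rot: [3.141, 0.0, 1.356]
ft_force: [0.6, 0.3, 0.5]
opening: 0.366
grip_force: 0.0
```

```bash
python3 -c "
from h import *
go(518.5,-136,98,YAW); print(state()['opening'])"
```

```text
jog [-0.3  1.2 89.2] -0.0 t 20.5 pos [ 517.4 -135.4  187.2] rot [3.141 0.    1.356]
0.3658336602917088
```

jog_arm(
  motion=[
    [[0,1,0],0],
    [[0,1,0],0],
    [[0,1,0],0],
    [[0,1,10],0],
    [[0,1,25],0],
  ],
)

```text
t: 21.0
eef_pos: [518.0, -135.7, 162.2]
tcp_rot: [3.14, 0.0, 1.356]
ft_force: [0.4, -0.4, -0.2]
opening: 0.737
grip_force: 0.0
```

jog_arm(
  motion=[
    [[0,0,25],0],
    [[0,0,45],0],
    [[0,0,60],0],
    [[0,0,64],0],
    [[0,0,64],0],
  ],
)

```text
t: 21.5
eef_pos: [517.5, -135.7, 97.8]
tcp_rot: [-3.14, -0.0, 1.356]
ft_force: [-1.0, -0.5, 1.3]
opening: 0.75
grip_force: 0.0
```

jog_arm(
  motion=[
    [[0,0,0],0],
    [[0,0,0],0],
    [[0,0,0],0],
    [[0,-2,0],0],
    [[0,-4,0],0],
  ],
  grip=0.43,
)

```text
t: 22.0
eef_pos: [514.6, -135.2, 98.9]
tcp_rot: [3.139, 0.0, 1.356]
ft_force: [6.3, 0.2, -2.5]
opening: 0.571
grip_force: 3.2
```

jog_arm(
  motion=[
    [[0,-2,0],0],
    [[0,-4,0],0],
  ],
)

```text
t: 22.2
eef_pos: [510.9, -134.3, 98.9]
tcp_rot: [3.138, 0.0, 1.356]
ft_force: [7.0, 0.3, -1.6]
opening: 0.567
grip_force: 3.2
```

jog_arm(
  motion=[
    [[0,-4,0],0],
    [[0,-8,0],0],
  ],
)

```text
t: 22.4
eef_pos: [503.2, -132.7, 98.9]
tcp_rot: [3.138, 0.0, 1.356]
ft_force: [7.3, -0.6, -2.0]
opening: 0.572
grip_force: 3.2
```

jog_arm(
  motion=[
    [[0,-6,0],0],
    [[0,-12,0],0],
  ],
)

```text
t: 22.6
eef_pos: [491.0, -130.0, 98.8]
tcp_rot: [3.139, 0.0, 1.356]
ft_force: [3.5, -1.4, 2.4]
opening: 0.566
grip_force: 1.7
```

jog_arm(
  motion=[
    [[0,-6,0],0],
    [[0,-12,0],0],
  ],
)

```text
t: 22.8
eef_pos: [478.8, -127.4, 98.9]
tcp_rot: [3.14, 0.0, 1.356]
ft_force: [3.9, -0.4, 3.1]
opening: 0.572
grip_force: 2.1
```

jog_arm(
  motion=[
    [[0,-6,0],0],
    [[0,-12,0],0],
  ],
)

```text
t: 23.0
eef_pos: [467.0, -124.8, 98.8]
tcp_rot: [3.14, 0.0, 1.356]
ft_force: [6.7, -0.5, 4.4]
opening: 0.567
grip_force: 2.9
```

jog_arm(
  motion=[
    [[0,-6,0],0],
    [[0,-12,0],0],
  ],
)

```text
t: 23.2
eef_pos: [455.3, -122.3, 98.8]
tcp_rot: [3.14, 0.0, 1.356]
ft_force: [5.8, -1.0, 3.5]
opening: 0.571
grip_force: 2.7
```

jog_arm(
  motion=[
    [[0,-4,0],0],
    [[0,-8,0],0],
  ],
)

```text
t: 23.4
eef_pos: [447.3, -120.5, 98.7]
tcp_rot: [3.141, 0.0, 1.356]
ft_force: [5.1, -1.3, 3.6]
opening: 0.573
grip_force: 2.3
```

jog_arm(
  motion=[
    [[0,-2,0],0],
    [[0,-2,0],0],
    [[0,-2,0],0],
    [[0,-2,0],0],
    [[0,-2,0],0],
  ],
  grip=1.0,
)

```text
t: 23.9
eef_pos: [445.0, -120.0, 98.6]
tcp_rot: [-3.141, 0.0, 1.356]
ft_force: [0.6, -0.6, 7.0]
opening: 0.526
grip_force: 30.0
```

jog_arm(
  motion=[
    [[2,0,-5],0],
    [[4,0,-20],0],
    [[4,0,-50],0],
    [[4,0,-80],0],
    [[4,0,-90],0],
  ],
)

```text
t: 24.4
eef_pos: [446.0, -115.8, 190.2]
tcp_rot: [3.141, 0.0, 1.356]
ft_force: [-0.9, 0.3, -3.6]
opening: 0.521
grip_force: 30.0
```

```bash
python3 -c "
from h import *
import pickle
go(480,226,200,1.55)
s=state(); print(s['ft_force'],s['moment'],s['opening'])
c=read_camera('wrist'); save(c,'w11'); pickle.dump(c,open('w11.pkl','wb'))
for k in('gauge','tee','roller_center','fence'): print(k,[(x['p'],x['box']) for x in cut_out(k,c)])
"
```

```text
jog [341.2 -39.6  -9.9] -0.194 t 24.4 pos [ 446.  -115.8  190.2] rot [3.141 0.    1.356]
[-0.89985595  0.28193518 -3.58975948] [-0.01039048 -0.04325035  0.04710979] 0.521107871500266
gauge [(0.66, [220.1, 175.3, 512.6, 311.5])]
tee [(0.96, [470.1, 98.8, 560.0, 223.6])]
roller_center [(0.67, [471.9, 101.6, 559.5, 223.8])]
fence [(0.92, [496.0, 215.7, 546.2, 235.2])]
```

jog_arm(
  motion=[
    [[341,-40,-25],0],
    [[341,-40,-25],-0.06],
    [[341,-40,-25],-0.12],
    [[341,-40,-25],-0.194],
    [[341,-40,-25],-0.194],
  ],
)

```text
t: 25.15
eef_pos: [470.0, 134.0, 205.3]
tcp_rot: [-3.139, 0.001, 1.552]
ft_force: [1.2, -0.8, -1.9]
opening: 0.526
grip_force: 30.0
```

```bash
python3 -c "
from h import *
go(480,226,200,1.55)"
```

```text
jog [92.2  8.3  5.2] 0.002 t 25.15 pos [470.  134.  205.3] rot [-3.139e+00  1.000e-03  1.552e+00]
```

jog_arm(
  motion=[
    [[46,4,5],0],
    [[92,8,30],0],
    [[92,8,70],0],
    [[92,8,110],0],
    [[92,8,130],0],
  ],
)

```text
t: 25.65
eef_pos: [478.5, 223.7, 72.1]
tcp_rot: [-3.135, 0.002, 1.551]
ft_force: [0.1, -0.3, -1.5]
opening: 0.526
grip_force: 30.0
```

jog_arm(
  motion=[
    [[0,0,5],0],
    [[0,0,9],0],
    [[0,0,12],0],
  ],
)

```text
t: 25.95
eef_pos: [480.9, 223.8, 64.8]
tcp_rot: [3.141, -0.0, 1.55]
ft_force: [0.5, 0.0, -2.3]
opening: 0.525
grip_force: 30.0
```

jog_arm(
  motion=[
    [[0,0,1.5],0],
    [[0,0,3],0],
  ],
)

```text
t: 26.15
eef_pos: [481.0, 223.9, 62.3]
tcp_rot: [3.14, -0.0, 1.55]
ft_force: [-0.3, 0.1, -2.8]
opening: 0.523
grip_force: 30.0
```

jog_arm(
  motion=[
    [[0,0,1],0],
    [[0,0,2],0],
  ],
)

```text
t: 26.35
eef_pos: [480.8, 223.9, 59.9]
tcp_rot: [3.141, -0.0, 1.55]
ft_force: [-0.2, 0.5, 3.0]
opening: 0.527
grip_force: 30.0
```

jog_arm(
  motion=[
    [[0,0,1],0],
    [[0,0,2],0],
  ],
)

```text
t: 26.55
eef_pos: [480.8, 224.0, 59.5]
tcp_rot: [3.14, -0.0, 1.55]
ft_force: [-10.1, -1.8, 37.4]
opening: 0.521
grip_force: 30.0
```

jog_arm(
  motion=[
    [[0,0,-1],0],
    [[0,0,-1],0],
    [[0,0,-1],0],
    [[0,0,-1],0],
    [[0,0,-1],0],
  ],
  grip=0.3,
)

```text
t: 27.05
eef_pos: [480.6, 223.8, 58.5]
tcp_rot: [-3.141, 0.0, 1.55]
ft_force: [0.3, 0.8, -0.6]
opening: 0.698
grip_force: 0.0
```

jog_arm(
  motion=[
    [[0,0,-3],0],
    [[0,0,-20],0],
    [[0,0,-60],0],
    [[0,0,-110],0],
    [[0,0,-150],0],
  ],
  grip=0.0,
)

```text
t: 27.55
eef_pos: [480.6, 223.9, 211.1]
tcp_rot: [3.141, -0.0, 1.55]
ft_force: [0.2, 0.4, -0.2]
opening: 0.992
grip_force: 0.0
```

jog_arm(
  motion=[
    [[0,0,-40],0],
    [[0,0,-40],0],
    [[0,0,-40],0],
  ],
)

```text
t: 27.85
eef_pos: [480.5, 223.8, 249.1]
tcp_rot: [3.14, -0.0, 1.55]
ft_force: [-1.0, -0.5, -0.9]
opening: 1.002
grip_force: 0.0
```

```bash
python3 -c "
from h import *
import pickle
s=state(); print(s['ft_force'],s['eef_pos'])
c=read_camera('wrist'); save(c,'w12'); pickle.dump(c,open('w12.pkl','wb'))
r=cut_out('gauge',c); print([(x['p'],x['box']) for x in r]); m=r[0]['region'].astype('uint8')
print(cv2.minAreaRect(cv2.findNonZero(m)))
h=cv2.approxPolyDP(cv2.convexHull(cv2.findNonZero(m)),3,True)[:,0]
for u,v in h: print(u,v,onz(c,u,v,24).round(0),onz(c,u,v,0).round(0),onz(c,u,v,64).round(0))
# expected silhouette for flat gauge at centre (525.8,223)
from itertools import product
ya=1.549; X=np.array([np.cos(ya),np.sin(ya),0]);Y=np.array([-np.sin(ya),np.cos(ya),0]);Z=np.array([0,0,1])
cen=np.array([480.8,224,0])-45*Y
print(proj(c,[cen+a*24*X+b*70*Y+z*Z for a,b,z in product((-1,1),(-1,1),(0,24))]).round(0).tolist())
print(proj(c,[cen+a*7*X+(45+b*25)*Y+64*Z for a,b in product((-1,1),(-1,1))]).round(0).tolist())
d=read_camera('side'); save(d,'side2'); sc=read_camera('scene'); save(sc,'scene2')
for q in(d,sc):
  for k in('gauge','carton_a','stapler'): print(k,[(x['p'],x['box']) for x in cut_out(k,q)])
"
```

```text
[-0.96538471 -0.45012938 -0.8705454 ] [480.52786716 223.82738693 249.13974157]
[(0.96, [247.4, 128.6, 385.7, 181.2]), (0.48, [445.1, 0.0, 510.8, 29.0])]
((316.0245056152344, 155.8673095703125), (47.28886795043945, 136.26852416992188), 89.51030731201172)
384 137 [596. 268.  24.] [603. 265.   0.] [583. 272.  64.]
381 174 [595. 229.  24.] [603. 224.   0.] [583. 238.  64.]
376 179 [590. 224.  24.] [597. 218.   0.] [579. 233.  64.]
250 178 [456. 228.  24.] [454. 222.   0.] [459. 236.  64.]
251 134 [459. 274.  24.] [457. 272.   0.] [461. 277.  64.]
380 133 [591. 272.  24.] [598. 270.   0.] [580. 276.  64.]
[[373.0, 197.0], [379.0, 203.0], [252.0, 197.0], [250.0, 202.0], [377.0, 155.0], [383.0, 159.0], [251.0, 155.0], [250.0, 158.0]]
[[299.0, 197.0], [248.0, 197.0], [300.0, 183.0], [247.0, 183.0]]
gauge [(0.65, [259.9, 255.2, 314.1, 281.9])]
carton_a [(0.72, [230.7, 269.8, 253.1, 293.4]), (0.54, [234.7, 244.2, 251.5, 264.6])]
stapler [(0.69, [213.8, 298.5, 267.7, 349.5]), (0.27, [239.4, 159.0, 257.2, 184.1])]
gauge [(0.77, [238.6, 248.9, 315.0, 290.6])]
carton_a [(0.9, [192.4, 247.2, 230.5, 282.8]), (0.62, [216.0, 228.7, 250.3, 255.5])]
stapler [(0.71, [152.1, 271.4, 182.9, 346.5]), (0.16, [267.4, 140.1, 376.8, 223.9])]
```

```bash
python3 -c "
from h import *
import pickle
from itertools import product
d=read_camera('side'); s=read_camera('scene'); c=pickle.load(open('w12.pkl','rb'))
def box(q,cx,cy,ya):
    X=np.array([np.cos(ya),np.sin(ya),0]);Y=np.array([-np.sin(ya),np.cos(ya),0]);Z=np.array([0,0,1]);cen=np.array([cx,cy,0])
    P=[cen+a*24*X+b*70*Y+z*Z for a,b,z in product((-1,1),(-1,1),(0,24))]+[cen+a*7*X+(45+b*25)*Y+64*Z for a,b in product((-1,1),(-1,1))]
    p=proj(q,P); return p.min(0).round(1),p.max(0).round(1)
for n,q in(('wrist',c),('side',d),('scene',s)): print(n,box(q,525.5,246,1.549))
print('orig',box(d,523.9,224.2,1.549),box(s,523.9,224.2,1.549))
g=cv2.cvtColor(c['img'],cv2.COLOR_BGR2GRAY)
for v in range(126,188,3): print(v,g[v,240:392:6].tolist())
r=cut_out('fence',s); print(r[0]['box']) if r else 0
"
```

```text
wrist (array([245.9, 134. ]), array([384.3, 181.9]))
side (array([258.1, 253.3]), array([312.3, 279.5]))
scene (array([237.5, 247. ]), array([314.3, 291.5]))
orig (array([258.6, 247.9]), array([312.1, 273.7])) (array([243.7, 241.5]), array([319. , 284.9]))
126 [63, 66, 68, 71, 70, 72, 73, 74, 75, 77, 76, 79, 80, 81, 82, 81, 82, 77, 79, 81, 80, 77, 80, 63, 58, 57]
129 [64, 66, 69, 73, 73, 74, 76, 77, 77, 78, 79, 79, 81, 82, 84, 83, 82, 78, 81, 80, 80, 77, 79, 65, 61, 58]
132 [66, 67, 100, 104, 106, 107, 106, 107, 108, 108, 109, 109, 110, 106, 107, 107, 105, 104, 104, 104, 104, 102, 102, 92, 64, 59]
135 [67, 55, 226, 227, 228, 226, 225, 226, 227, 227, 227, 227, 227, 227, 228, 228, 228, 228, 228, 228, 228, 227, 226, 227, 202, 61]
138 [54, 56, 241, 242, 242, 243, 244, 244, 245, 245, 246, 247, 247, 248, 248, 248, 248, 249, 249, 249, 249, 249, 249, 249, 228, 63]
141 [53, 56, 241, 242, 242, 242, 243, 243, 244, 244, 245, 245, 245, 246, 246, 246, 247, 247, 247, 247, 248, 248, 248, 248, 210, 64]
144 [52, 56, 242, 242, 242, 242, 243, 243, 244, 245, 245, 245, 246, 246, 246, 247, 247, 247, 247, 2
[... 1151 characters left out ...]
4, 245, 245, 245, 246, 246, 246, 246, 246, 246, 246, 65, 62]
174 [51, 51, 238, 242, 225, 226, 227, 228, 228, 229, 230, 230, 231, 246, 246, 246, 246, 246, 246, 246, 246, 245, 245, 245, 63, 63]
177 [55, 54, 237, 241, 229, 224, 225, 225, 226, 225, 226, 226, 227, 243, 243, 243, 243, 244, 244, 244, 244, 244, 244, 244, 64, 64]
180 [65, 65, 145, 155, 154, 145, 146, 146, 148, 150, 151, 152, 152, 164, 163, 154, 155, 156, 157, 157, 155, 155, 155, 153, 62, 63]
183 [63, 65, 67, 69, 66, 66, 68, 68, 72, 76, 79, 79, 79, 81, 81, 77, 81, 83, 84, 80, 79, 79, 77, 62, 60, 63]
186 [63, 64, 66, 68, 64, 65, 67, 67, 70, 74, 77, 78, 77, 80, 84, 80, 82, 81, 82, 80, 80, 81, 79, 64, 62, 62]
[303.4, 166.3, 376.6, 191.9]
```

```bash
python3 -c "
from cell import job_done
print(job_done())"
```

```text
the job is handed in; nothing more can be done
None
```

I set the roller against the gauge, slid the gauge clear along the fence, laid it back on the bench rib up about 22 mm further left than it started, and handed the job in; drag was about 7 N under the roller and 3.5–6.7 N once clear, so the roller may be pressing slightly rather than just touching, and I did not ease it back.

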